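# Close up a two-panel seascape against the fence

### The arm

A 6-joint arm with a two-finger parallel gripper is mounted at the origin on the work surface. World frame = base frame: x ahead of the robot, y to its left, z up, the work surface at z = 0. Lengths are in mm, angles in rad, forces in N, time in s.
With the tool pointing down it reaches from about 275 to 750 mm from the base axis. Payload 10.2 kg.
Tool frame: the origin (TCP) lies at the very end of the fingers, on their centre line; the grasp point (between the pads) lies 19 mm behind it; z points along the fingers, y is the line along which they close (so a half turn about z gives the same grasp; the last joint's range is limited). The gripper opens to 85 mm and grips with 20 to 120 N. Pads are 22 mm wide; open, the fingers measure 114 mm over their backs; the gripper's body (76 mm by 85 mm) begins 54 mm behind the grasp point. The pads swing forward as they close: fully open they stand 13 mm farther back than shut.
Start: joints at [-1.368, 0.313, 1.498, -0, 1.331, -0.223], TCP at [216.839, -478.134, 231.294] pointing down, gripper open.
Joint ranges: [-2.94, 2.94], [-0.97, 2.17], [0.19, 2.56], [-1.23, 4.37], [0.02, 3.11], [-2.88, 2.88]. Speed limits (rad/s): [2.39, 2.39, 3.01, 3.14, 3.14, 3.14].

### API

Orientations are given as a unit quaternion [w, x, y, z].
In Python, from rig import ctrl, vision gives the robot as it stands. The module is installed in compiled form; this text tells all that it offers.
- The arm moves only by the tool play_rows, never from a script. Its arguments are lists of equal length, an entry for each row: "translation": the shift along the tool's x, y, z in m, a list of three; "rotation": the turn, a rotation vector about the tool's x, y, z in rad, a list of three; "gripper": the gripper's target within -1 to 1 (shut at 1, half-way at 0, fully open at -1). A call has 1 to 10 rows; each row is the pose to reach, as a shift and turn from the pose commanded when the call began, along the tool's axes at that moment; what a row does not reach only later rows make up. A row lasts 1/8 s, in which the tool goes at most 62.5 mm and 10.7 degrees, less where a joint would pass 70% of its speed; a pose out of reach is approached as far as the arm can. A call with a gripper value outside its range is refused whole. The fingers move at their own pace and stop on an object; "force" is the grip in N (left out, the last holds). Time passes only in rows, so rows that repeat a pose let the fingers close. It gives the time, the measured TCP pose, the force, the opening and the grip force at its end, in the units of the state.
- ctrl.sense(): the state, without advancing time (a new reading comes with each control period).
- vision.capture(name): name is "scene" or "top"; returns a dict with "pixels" (480x640x3 uint8, red, green, blue), "vfov" (degrees; the focal length in pixels is half the picture's height over the tangent of half this angle, whatever the lens; pixels are square), "cx", "cy" (the principal point, pixels), "rvec" (rotation vector, rad) and "tvec" (3), from world to camera coordinates, as OpenCV has them. Camera axes: x right, y down, z forward; pixel columns grow to the right and rows downward; lengths in mm; the calibration is good to about 2 mm. A picture is of the moment at which its call begins. There is no depth.
- ctrl.finish_job(): hands the job in; it is judged then, once.
The state is a dict: "time_s": time; "joints": joint angles; "dq": joint speeds; "tau": joint torques, N m; "eef_pos": TCP position; "ee_rot": TCP orientation; "force": force on the tool from outside, world axes, zero at the start; "wrist_torque": the same for the moment, N m; "grip_width": opening from 0.0 (shut) to 1.0 (fully open); "grip_force": force on a finger pad.
Only numpy, scipy, OpenCV 4.12 (cv2) and the standard library are available. Lean on these libraries where they do the work, as an engineer would, in place of code of your own. Each camera call takes 0.05 s, during which the arm holds its last target. There are 200 camera calls.

### The job

Push the blue sea panel along the assembly board until it lies flat and square against the long fence and closed up edge to edge against the sand panel, leaving no gap, with the sand panel still seated in its corner. Only push with the fingers: do not pick up or tip either panel, and leave the pots and everything else standing where they are.

Things in the scene. Friction and masses are not known exactly. Their poses are not given: they have to be found in the camera images.
- sea_panel: The panel to push: square wooden art panel, 100 x 100 x 30 mm thick, about 0.25 kg, top deep blue and turquoise with white foam streaks, flat and loose on the board away from the fence. Origin at the centre of its underside, z up; in its right place its x and y axes are parallel to the board's (it starts turned by up to 0.35 rad from that).
- sand_panel: The finished neighbour: the same size of panel, 100 x 100 x 30 mm, with a sand-coloured top and dark rocks, lying loose in the corner between fence and stop (about 1.5 mm from each). Origin at the centre of its underside, x and y axes parallel to the board's.
- board: Fixed plywood assembly board, upper face 12 mm above the table, with two aluminium bars on it: the long fence along its far edge, the shorter stop at its right end. Origin on the upper face at the inner corner of both bars. x points into the fence (inner face at x = 0), y along the fence away from the stop (inner face at y = 0). The board spans x -260 to 30, y -30 to 430 mm.
- sea_place (a point): Point on the board's upper face where the middle of the sea panel belongs: board x = -50, y = 150 mm; fixed to the board, same axes. The fence runs the board's whole length, the stop from board x = -160 to 0 mm; both bars are 20 mm wide and 18 mm high.
- pot_blue: Bystander: small blue pigment pot with black lid, 40 mm diameter, 42 mm tall, standing on the board (which pot stands where varies). Origin at the centre of its underside, z up.
- pot_white: Bystander: small white pigment pot with black lid, 40 mm diameter, 42 mm tall, standing on the board (which pot stands where varies). Origin at the centre of its underside, z up.
- pot_red: Bystander: small red pigment pot with black lid, 40 mm diameter, 42 mm tall, standing on the board (which pot stands where varies). Origin at the centre of its underside, z up.
- mixing_cup: Bystander: empty paper mixing cup, 76 mm diameter, 95 mm tall, on the table left of the board. Origin at the centre of its underside.
- tape_roll: Bystander: yellow roll of tape, 100 mm diameter, 25 mm high, flat on the table right of the board. Origin at the centre of its underside.
- spray_bottle: Bystander: clear bottle with blue cap, 56 mm diameter, 150 mm tall, on the table right of the board. Origin at the centre of its underside.
- spreader: Bystander: spatula 200 mm long lying on the table left of the board. Origin under its middle, handle to its -x.
Not all that is in view belongs to the job. Leave any purple look-alike of the sand_panel alone.

How it is judged:
By the outcome, as a careful person would: the job done as asked, in the order asked, and still so for the second after the job is handed in, with the robot touching nothing.
It also fails if it takes over 45 s, if anything falls off the work surface, if the arm or the gripper's body presses on something with over 40 N, if the wrist force passes 120 N, or if a joint passes its speed limit or range.

## Working session

There is one attempt and no reset: what is moved stays moved. The work goes in short steps, Python scripts to look and compute and a tool call to move; the robot and the scene stay as the last step left them, time stands still between calls to the robot, and variables do not carry over. Pictures are saved under pics/ and viewed, at most 10 in all, crops included, and the job is handed in when it is done.

Besides the shell and the picture viewer there is one more tool, called after "Emit:" by a JSON object that holds its "op" and its "data", one argument or row to a line. play_rows: Moves the arm, as the interface text tells. Its arguments: {"type":"object","properties":{"translation":{"type":"array"},"rotation":{"type":"array"},"gripper":{"type":"array"},"force":{"type":"number"}},"required":["translation","rotation","gripper"]}

```bash
mkdir -p pics; cat > h.py <<'E'
import numpy as np, cv2
from rig import ctrl, vision
def cap(n,f=None):
    c=vision.capture(n)
    if f: cv2.imwrite('pics/'+f,c['pixels'][:,:,::-1])
    return c
def K(c):
    f=240/np.tan(np.radians(c['vfov'])/2); return np.array([[f,0,c['cx']],[0,f,c['cy']],[0,0,1.]])
def w(c,uv,z):
    R,_=cv2.Rodrigues(np.array(c['rvec'],float)); t=np.array(c['tvec'],float).ravel()
    o=-R.T@t; out=[]
    for u,v in np.atleast_2d(uv):
        d=R.T@np.linalg.solve(K(c),[u,v,1.]); out.append(o+d*(z-o[2])/d[2])
    return np.array(out)
def px(c,P):
    return cv2.projectPoints(np.array(P,float).reshape(-1,3),np.array(c['rvec'],float),np.array(c['tvec'],float),K(c),None)[0].reshape(-1,2)
E
python3 - <<'E'
from h import *
for n in('scene','top'):
    c=cap(n,n+'1.png'); print(n,{k:c[k] for k in c if k!='pixels'})
print(ctrl.sense())
E
```

```text
scene {'vfov': 47.092994936271964, 'cx': 323.74774532703833, 'cy': 235.58036998259814, 'rvec': array([ 2.27944208,  0.79003838, -0.29026492]), 'tvec': array([-376.22012443, -241.35436781, 1629.30728772])}
top {'vfov': 45.22101840685455, 'cx': 315.4422830035332, 'cy': 241.8268925435968, 'rvec': array([ 2.14327197, -2.15268106,  0.12885403]), 'tvec': array([ -43.68421708,  539.25960966, 1677.64201008])}
{'time_s': 0.1, 'joints': array([-1.36836689e+00,  3.13370927e-01,  1.49830866e+00,  4.81888704e-07,
        1.33098417e+00, -2.23399290e-01]), 'dq': array([-0.00089679, -0.00108049, -0.00388554, -0.00040653, -0.00062405,
        0.00075499]), 'tau': array([ 2.77803098e-03, -4.12899113e+01, -2.60142857e+01, -1.66811210e-04,
        3.05493719e-03, -5.69906661e-06]), 'eef_pos': array([ 216.81147247, -477.91297163,  230.8238731 ]), 'ee_rot': array([-5.35521771e-04,  9.77419106e-01,  2.11309263e-01,  5.84914251e-06]), 'force': array([-0.19988865,  0.62532019,  0.32041034]), 'wrist_torque': array([ 0.05918995, -0.02336509,  0.01463255]), 'grip_force': 0.0, 'grip_width': 1.0044390520835225}
```

View pics/top1.png

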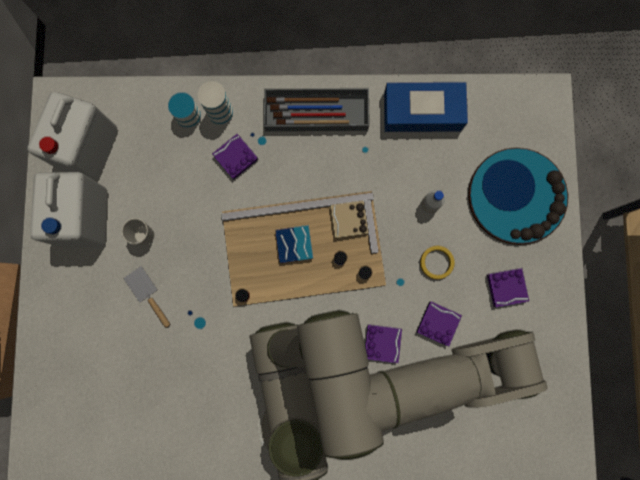

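View pics/scene1.png

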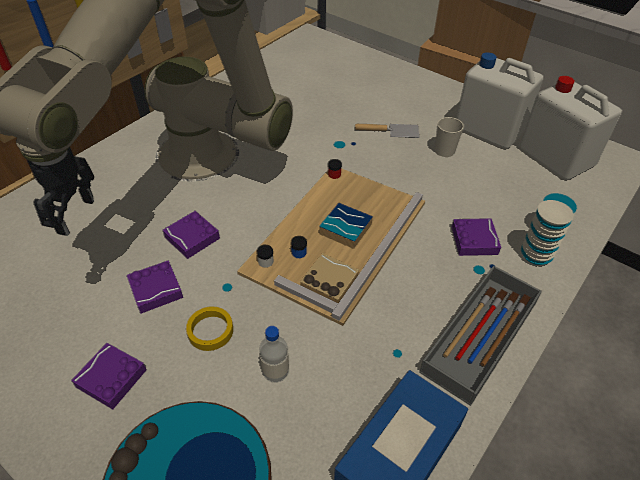

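Top view: the sea panel is at about (293,244), the only blue panel on the board. The sand panel is at (350,220) in the corner. The pots are at (340,258), (365,272) and (242,296). The purple look-alikes at (235,157), (383,343), (440,323) and (508,287) are all off the board, so I'll leave them alone. Next is one enlarged crop to confirm this and measure.

```bash
python3 - <<'E'
from h import *
c=cap('top'); p=c['pixels'][180:320,210:400][:,:,::-1]
cv2.imwrite('pics/crop1.png',cv2.resize(p,None,fx=4,fy=4,interpolation=cv2.INTER_CUBIC))
E
```

```text
(no output)
```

View pics/crop1.png

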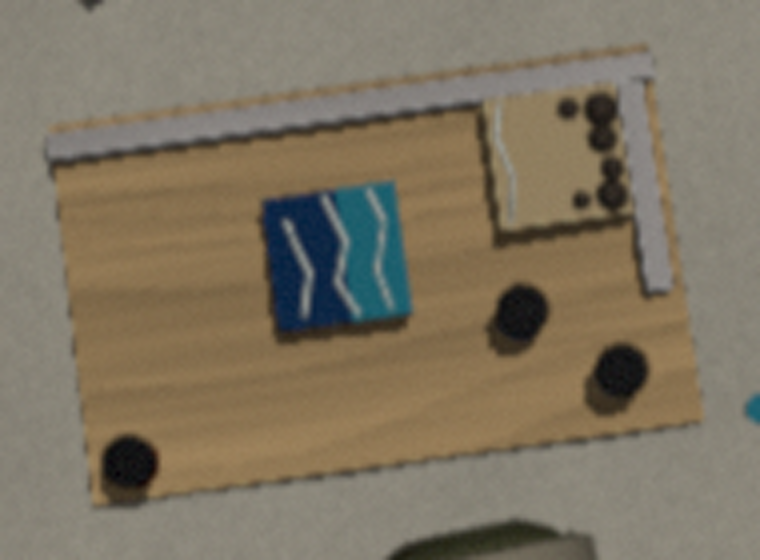

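The crop confirms it. Blue sea panel corners are near crop px (262,200), (396,182), (411,314) and (280,331). The sand panel sits in the corner, and the pots are at (521,312), (621,370) and (130,462).

```bash
cat >> h.py <<'E'
from scipy.optimize import least_squares
def fit(M,W):
    M=np.array(M,float);W=np.array(W)[:,:2]
    f=lambda p:((np.c_[M[:,0]*np.cos(p[2])-M[:,1]*np.sin(p[2]),M[:,0]*np.sin(p[2])+M[:,1]*np.cos(p[2])]+p[:2])-W).ravel()
    r=least_squares(f,[W[:,0].mean(),W[:,1].mean(),0]); return r.x,r.fun.reshape(-1,2)
def quad(c,mask):
    ct=max(cv2.findContours(mask.astype(np.uint8),cv2.RETR_EXTERNAL,cv2.CHAIN_APPROX_NONE)[0],key=cv2.contourArea)
    return ct.reshape(-1,2)
E
python3 - <<'E'
from h import *
c=cap('top'); f=lambda a:[(210+(x+.5)/4-.5,180+(y+.5)/4-.5) for x,y in a]
Wb=w(c,f([(92,505),(702,422),(650,45),(47,130)]),12)
b,r=fit([(-260,430),(-260,-30),(30,-30),(30,430)],Wb); print('board',b.round(3),r.round(1).tolist())
Wf=w(c,f([(48,138),(48,160),(650,52),(650,78)]),30)
co,s=np.cos(b[2]),np.sin(b[2]); R=np.array([[co,-s],[s,co]])
tob=lambda W:((W[:,:2]-b[:2])@R).round(1).tolist()
print('fence',tob(Wf))
Ws=w(c,f([(262,200),(396,182),(411,314),(280,331)]),42)
p,r=fit([(50,50),(50,-50),(-50,-50),(-50,50)],Ws);print('sea',p.round(3),r.round(1).tolist(),'board',tob(np.array([p[:2]])),p[2]-b[2])
Wn=w(c,f([(486,98),(612,83),(632,215),(500,232)]),42);print('sand',tob(Wn))
print('pots',tob(w(c,f([(521,312),(621,370),(130,462)]),54)))
# HSV blobs
hsv=cv2.cvtColor(c['pixels'],cv2.COLOR_RGB2HSV)
m=(hsv[...,0]>85)&(hsv[...,0]<125)&(hsv[...,1]>120); m[:, :270]=0;m[:,325:]=0;m[:215]=0;m[275:]=0
rc=cv2.minAreaRect(quad(c,m)); print(rc, tob(w(c,[rc[0]],42)), m.sum())
E
```

```text
board [ 6.63914e+02 -1.90864e+02  1.32000e-01] [[-1.5, 0.0], [-0.8, -1.8], [-0.1, 2.3], [2.5, -0.5]]
fence [[17.7, 428.0], [1.0, 429.9], [20.8, -29.4], [1.0, -26.4]]
sea [5.32755e+02 1.75820e+01 1.26000e-01] [[0.7, -0.1], [0.3, 0.3], [-0.3, -1.4], [-0.7, 1.2]] board [[-102.7, 223.9]] -0.005465470401458394
sand [[0.5, 98.3], [-1.2, 3.6], [-101.7, 3.4], [-101.0, 102.0]]
pots [[-163.2, 95.5], [-215.2, 29.3], [-233.1, 392.4]]
((286.5999450683594, 245.1999969482422), (31.961227416992188, 18.667617797851562), 81.8698959350586) [[-104.0, 245.9]] 767
```

```bash
cat >> h.py <<'E'
from scipy.spatial.transform import Rotation as Ro
B=np.array([663.9,-190.9]); TH=.132
RB=np.array([[np.cos(TH),-np.sin(TH)],[np.sin(TH),np.cos(TH)]])
def go(bx,by,z,yaw):
    "shift (m) and turn to board point at world height z, tool x at yaw from board x"
    s=ctrl.sense(); q=s['ee_rot']; R=Ro.from_quat([q[1],q[2],q[3],q[0]])
    T=np.r_[B+RB@[bx,by],z]; G=Ro.from_euler('z',TH+yaw)*Ro.from_euler('x',np.pi)
    p=np.array(s['eef_pos'])
    print('t',round(s['time_s'],2),'board',(RB.T@(p[:2]-B)).round(1),'z',p[2].round(1),'F',(RB.T@s['force'][:2]).round(1),s['force'][2].round(1),'w',round(s['grip_width'],2))
    print(' target world',T.round(1),'shift',(R.inv().apply(T-p)/1000).round(4),'rot',(R.inv()*G).as_rotvec().round(3))
E
python3 -c "
from h import *
go(-195,224,150,0)"
```

```text
t 0.2 board [-481.  -225.8] z 231.0 F [ 0.9 -0.5] 0.5 w 1.0
 target world [441.1   5.5 150. ] shift [ 0.404  -0.3476  0.0813] rot [-0.001 -0.     0.294]
```

Emit:
{"op": "play_rows", "data": {
  "translation": [
    [0.404, -0.3476, 0.08],
    [0.404, -0.3476, 0.08],
    [0.404, -0.3476, 0.08],
    [0.404, -0.3476, 0.08],
    [0.404, -0.3476, 0.08],
    [0.404, -0.3476, 0.08],
    [0.404, -0.3476, 0.08],
    [0.404, -0.3476, 0.08],
    [0.404, -0.3476, 0.08],
    [0.404, -0.3476, 0.08]
  ],
  "rotation": [
    [0, 0, 0.294],
    [0, 0, 0.294],
    [0, 0, 0.294],
    [0, 0, 0.294],
    [0, 0, 0.294],
    [0, 0, 0.294],
    [0, 0, 0.294],
    [0, 0, 0.294],
    [0, 0, 0.294],
    [0, 0, 0.294]
  ],
  "gripper": [0, 0, 0, 0, 0, 0, 0, 0, 0, 0]
}}

```text
time_s: 1.45
eef_pos: [441.3, 7.2, 150.8]
ee_rot: [-0.0, 0.998, 0.068, -0.0]
force: [-0.9, -1.3, 0.1]
grip_width: 0.499
grip_force: 0.0
```

```bash
python3 -c "
from h import *
go(-195,224,20,0)"
```

```text
t 1.45 board [-194.5  225.7] z 150.8 F [-1.  -1.2] 0.1 w 0.5
 target world [441.1   5.5  20. ] shift [-0.0003  0.0018  0.1308] rot [-0.001  0.001  0.004]
```

Emit:
{"op": "play_rows", "data": {
  "translation": [
    [0, 0.0015, 0.05],
    [0, 0.0015, 0.09],
    [0, 0.0015, 0.12],
    [0, 0.0015, 0.131],
    [0, 0.0015, 0.131],
    [0, 0.0015, 0.131]
  ],
  "rotation": [
    [0, 0, 0.004],
    [0, 0, 0.004],
    [0, 0, 0.004],
    [0, 0, 0.004],
    [0, 0, 0.004],
    [0, 0, 0.004]
  ],
  "gripper": [0, 0, 0, 0, 0, 0]
}}

```text
time_s: 2.2
eef_pos: [442.1, 3.5, 21.4]
ee_rot: [0.0, 0.998, 0.064, 0.001]
force: [0.5, -0.6, 0.2]
grip_width: 0.502
grip_force: 0.0
```

```bash
python3 - <<'E'
from h import *
go(-140,224,20,0)
c=cap('scene'); p=c['pixels'][150:330,230:430][:,:,::-1]
cv2.imwrite('pics/s2.png',cv2.resize(p,None,fx=3,fy=3,interpolation=cv2.INTER_CUBIC))
E
```

```text
t 2.2 board [-194.3  221.9] z 21.4 F [ 0.4 -0.7] 0.2 w 0.5
 target world [495.6  12.7  20. ] shift [ 0.0543 -0.0024  0.0015] rot [ 0.001 -0.002 -0.004]
```

View pics/s2.png

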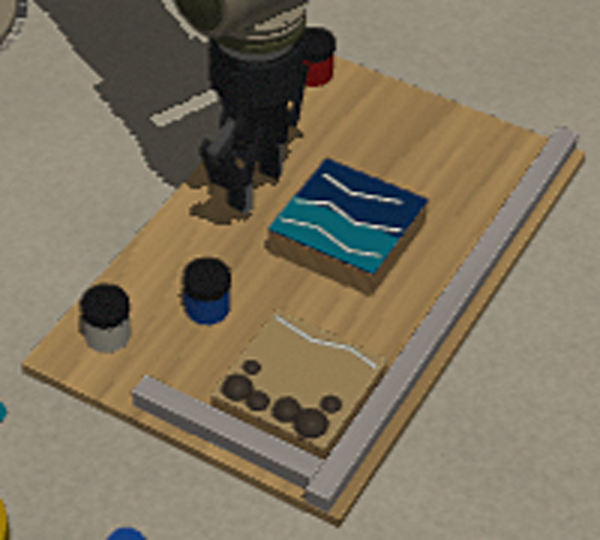

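The gripper is half open behind the sea panel, with crop px (240,190) for the fingers and (345,215) for the panel. The fingers are clear of all the pots. I'll push +x now.

Emit:
{"op": "play_rows", "data": {
  "translation": [
    [0.008, -0.002, 0],
    [0.016, -0.002, 0],
    [0.024, -0.002, 0],
    [0.03, -0.002, 0],
    [0.036, -0.002, 0],
    [0.042, -0.002, 0],
    [0.048, -0.002, 0],
    [0.054, -0.002, 0],
    [0.06, -0.002, 0],
    [0.065, -0.002, 0]
  ],
  "rotation": [
    [0, 0, -0.004],
    [0, 0, -0.004],
    [0, 0, -0.004],
    [0, 0, -0.004],
    [0, 0, -0.004],
    [0, 0, -0.004],
    [0, 0, -0.004],
    [0, 0, -0.004],
    [0, 0, -0.004],
    [0, 0, -0.004]
  ],
  "gripper": [0, 0, 0, 0, 0, 0, 0, 0, 0, 0]
}}

```text
time_s: 3.5
eef_pos: [506.0, 14.1, 20.3]
ee_rot: [-0.0, 0.998, 0.066, -0.0]
force: [-1.2, 0.7, -0.8]
grip_width: 0.502
grip_force: 0.7
```

```bash
python3 - <<'E'
from h import *
go(-111,224,20,0)
E
```

```text
t 3.5 board [-129.6  224. ] z 20.3 F [-1.1  0.8] -0.8 w 0.5
 target world [524.4  16.5  20. ] shift [0.0186 0.     0.0003] rot [-0.  0. -0.]
```

Next I close up on the fence in small steps and watch the force.

Emit:
{"op": "play_rows", "data": {
  "translation": [
    [0.004, 0, 0],
    [0.008, 0, 0],
    [0.012, 0, 0],
    [0.014, 0, 0],
    [0.016, 0, 0],
    [0.018, 0, 0],
    [0.019, 0, 0],
    [0.019, 0, 0]
  ],
  "rotation": [
    [0, 0, 0],
    [0, 0, 0],
    [0, 0, 0],
    [0, 0, 0],
    [0, 0, 0],
    [0, 0, 0],
    [0, 0, 0],
    [0, 0, 0]
  ],
  "gripper": [0, 0, 0, 0, 0, 0, 0, 0]
}}

```text
time_s: 4.5
eef_pos: [523.9, 16.5, 20.3]
ee_rot: [-0.0, 0.998, 0.066, -0.001]
force: [-4.9, -1.6, 3.5]
grip_width: 0.496
grip_force: 2.7
```

```bash
python3 - <<'E'
from h import *
go(-111,224,20,0)
E
```

```text
t 4.5 board [-111.5  224. ] z 20.3 F [-5.1 -0.9] 3.5 w 0.5
 target world [524.4  16.5  20. ] shift [0.0005 0.     0.0003] rot [-0.     0.002 -0.   ]
```

Emit:
{"op": "play_rows", "data": {
  "translation": [
    [0.001, 0, 0],
    [0.002, 0, 0],
    [0.002, 0, 0]
  ],
  "rotation": [
    [0, 0, 0],
    [0, 0, 0],
    [0, 0, 0]
  ],
  "gripper": [0, 0, 0]
}}

```text
time_s: 4.88
eef_pos: [523.9, 16.5, 20.3]
ee_rot: [-0.0, 0.998, 0.066, -0.003]
force: [-17.1, -4.3, 13.0]
grip_width: 0.502
grip_force: 8.7
```

```bash
python3 - <<'E'
from h import *
go(-135,224,20,0)
E
```

```text
t 4.88 board [-111.5  224.1] z 20.3 F [-17.5  -2. ] 13.0 w 0.5
 target world [500.6  13.4  20. ] shift [-0.0235  0.0001  0.0005] rot [-0.001  0.007  0.   ]
```

The panel is seated against the fence: the tool stalled at 17 N. I'll back off, lift, and turn round to its left side.

Emit:
{"op": "play_rows", "data": {
  "translation": [
    [-0.015, 0, 0],
    [-0.03, 0, 0],
    [-0.03, 0, -0.05],
    [-0.03, 0, -0.09],
    [-0.03, 0, -0.09]
  ],
  "rotation": [
    [0, 0, 0],
    [0, 0, 0],
    [0, 0, 0],
    [0, 0, 0],
    [0, 0, 0]
  ],
  "gripper": [0, 0, 0, 0, 0]
}}

```text
time_s: 5.5
eef_pos: [498.5, 12.6, 113.1]
ee_rot: [0.001, 0.998, 0.066, 0.003]
force: [-0.6, -0.4, -0.2]
grip_width: 0.502
grip_force: 0.0
```

```bash
python3 - <<'E'
from h import *
go(-50,315,110,np.pi/2)
E
```

```text
t 5.5 board [-137.2  223.5] z 113.1 F [-0.6 -0.3] -0.2 w 0.5
 target world [572.9 114.8 110. ] shift [ 0.0871 -0.0915  0.0035] rot [ 0.007 -0.003 -1.571]
```

Emit:
{"op": "play_rows", "data": {
  "translation": [
    [0.087, -0.0915, 0],
    [0.087, -0.0915, 0],
    [0.087, -0.0915, 0],
    [0.087, -0.0915, 0],
    [0.087, -0.0915, 0],
    [0.087, -0.0915, 0],
    [0.087, -0.0915, 0],
    [0.087, -0.0915, 0],
    [0.087, -0.0915, 0],
    [0.087, -0.0915, 0]
  ],
  "rotation": [
    [0, 0, -1.571],
    [0, 0, -1.571],
    [0, 0, -1.571],
    [0, 0, -1.571],
    [0, 0, -1.571],
    [0, 0, -1.571],
    [0, 0, -1.571],
    [0, 0, -1.571],
    [0, 0, -1.571],
    [0, 0, -1.571]
  ],
  "gripper": [0, 0, 0, 0, 0, 0, 0, 0, 0, 0]
}}

```text
time_s: 6.75
eef_pos: [570.7, 115.1, 109.3]
ee_rot: [-0.0, 0.659, 0.752, -0.0]
force: [0.7, -0.2, -0.6]
grip_width: 0.499
grip_force: 0.0
```

```bash
python3 - <<'E'
from h import *
go(-52,315,20,np.pi/2)
c=cap('top')
p=c['pixels'][180:320,210:400][:,:,::-1]
cv2.imwrite('pics/crop2.png',cv2.resize(p,None,fx=4,fy=4,interpolation=cv2.INTER_CUBIC))
E
```

```text
t 6.75 board [-52.1 315.6] z 109.3 F [ 0.7 -0.3] -0.6 w 0.5
 target world [570.9 114.5  20. ] shift [-0.0006  0.0002  0.0893] rot [-0.001 -0.    -0.001]
```

View pics/crop2.png

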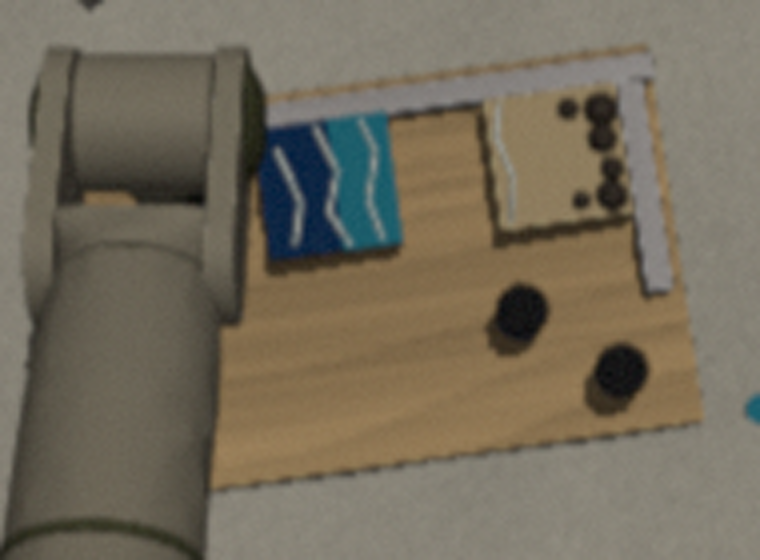

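The sea panel, crop px (330,185), is flush on the fence and square. The gap to the sand panel, at px (490,150), is about 75 mm and nothing is in the way. I'll descend on the left side.

Emit:
{"op": "play_rows", "data": {
  "translation": [
    [0, 0, 0.04],
    [0, 0, 0.075],
    [0, 0, 0.089],
    [0, 0, 0.089],
    [-0.01, 0, 0.089],
    [-0.02, 0, 0.089],
    [-0.026, 0, 0.089],
    [-0.032, 0, 0.089],
    [-0.038, 0, 0.089],
    [-0.044, 0, 0.089]
  ],
  "rotation": [
    [0, 0, 0],
    [0, 0, 0],
    [0, 0, 0],
    [0, 0, 0],
    [0, 0, 0],
    [0, 0, 0],
    [0, 0, 0],
    [0, 0, 0],
    [0, 0, 0],
    [0, 0, 0]
  ],
  "gripper": [0, 0, 0, 0, 0, 0, 0, 0, 0, 0]
}}

```text
time_s: 8.05
eef_pos: [576.8, 71.4, 21.5]
ee_rot: [-0.0, 0.659, 0.752, 0.0]
force: [-0.5, 2.2, 2.4]
grip_width: 0.497
grip_force: 1.5
```

```bash
python3 - <<'E'
from h import *
go(-52,214,20,np.pi/2)
E
```

```text
t 8.05 board [-51.8 271.5] z 21.5 F [-0.2  2.3] 2.4 w 0.5
 target world [584.2  14.4  20. ] shift [-0.0575 -0.0002  0.0015] rot [ 0. -0.  0.]
```

Emit:
{"op": "play_rows", "data": {
  "translation": [
    [-0.006, 0, 0.001],
    [-0.012, 0, 0.001],
    [-0.018, 0, 0.001],
    [-0.024, 0, 0.001],
    [-0.03, 0, 0.001],
    [-0.036, 0, 0.001],
    [-0.042, 0, 0.001],
    [-0.047, 0, 0.001],
    [-0.051, 0, 0.001],
    [-0.055, 0, 0.001]
  ],
  "rotation": [
    [0, 0, 0],
    [0, 0, 0],
    [0, 0, 0],
    [0, 0, 0],
    [0, 0, 0],
    [0, 0, 0],
    [0, 0, 0],
    [0, 0, 0],
    [0, 0, 0],
    [0, 0, 0]
  ],
  "gripper": [0, 0, 0, 0, 0, 0, 0, 0, 0, 0]
}}

```text
time_s: 9.3
eef_pos: [583.9, 16.7, 20.2]
ee_rot: [-0.0, 0.659, 0.752, -0.0]
force: [-0.0, 1.9, -1.0]
grip_width: 0.501
grip_force: 0.6
```

```bash
python3 - <<'E'
from h import *
go(-52,210,20,np.pi/2)
E
```

```text
t 9.3 board [-52.  216.3] z 20.2 F [0.2 1.9] -1.0 w 0.5
 target world [584.7  10.4  20. ] shift [-0.0063 -0.      0.0002] rot [-0. -0.  0.]
```

Emit:
{"op": "play_rows", "data": {
  "translation": [
    [-0.001, 0, 0],
    [-0.002, 0, 0],
    [-0.003, 0, 0],
    [-0.004, 0, 0],
    [-0.005, 0, 0],
    [-0.005, 0, 0]
  ],
  "rotation": [
    [0, 0, 0],
    [0, 0, 0],
    [0, 0, 0],
    [0, 0, 0],
    [0, 0, 0],
    [0, 0, 0]
  ],
  "gripper": [0, 0, 0, 0, 0, 0]
}}

```text
time_s: 10.05
eef_pos: [584.6, 11.9, 20.3]
ee_rot: [-0.0, 0.659, 0.752, -0.0]
force: [0.5, 1.8, -0.7]
grip_width: 0.501
grip_force: 0.6
```

Emit:
{"op": "play_rows", "data": {
  "translation": [
    [-0.001, 0, 0],
    [-0.001, 0, 0]
  ],
  "rotation": [
    [0, 0, 0],
    [0, 0, 0]
  ],
  "gripper": [0, 0]
}}

```text
time_s: 10.3
eef_pos: [584.7, 11.0, 20.3]
ee_rot: [-0.0, 0.659, 0.752, 0.0]
force: [0.0, 3.2, -0.4]
grip_width: 0.499
grip_force: 1.3
```

```bash
python3 - <<'E'
from h import *
go(-52,210,20,np.pi/2)
E
```

```text
t 10.3 board [-51.9 210.6] z 20.3 F [0.5 3.2] -0.4 w 0.5
 target world [584.7  10.4  20. ] shift [-0.0006 -0.0001  0.0003] rot [-0. -0. -0.]
```

Emit:
{"op": "play_rows", "data": {
  "translation": [
    [-0.001, 0, 0],
    [-0.001, 0, 0]
  ],
  "rotation": [
    [0, 0, 0],
    [0, 0, 0]
  ],
  "gripper": [0, 0]
}}

```text
time_s: 10.55
eef_pos: [584.7, 10.7, 20.3]
ee_rot: [-0.001, 0.659, 0.752, 0.0]
force: [-1.1, 6.9, 0.6]
grip_width: 0.498
grip_force: 3.3
```

Emit:
{"op": "play_rows", "data": {
  "translation": [
    [-0.001, 0, 0],
    [-0.001, 0, 0]
  ],
  "rotation": [
    [0, 0, 0],
    [0, 0, 0]
  ],
  "gripper": [0, 0]
}}

```text
time_s: 10.8
eef_pos: [584.6, 10.6, 20.3]
ee_rot: [-0.001, 0.659, 0.752, 0.001]
force: [-2.0, 12.5, 1.3]
grip_width: 0.501
grip_force: 5.8
```

```bash
python3 - <<'E'
from h import *
go(-52,210,20,np.pi/2)
E
```

```text
t 10.8 board [-52.1 210.2] z 20.3 F [-0.3 12.7] 1.3 w 0.5
 target world [584.7  10.4  20. ] shift [-0.0002  0.0001  0.0003] rot [-0.001 -0.003  0.   ]
```

Stalled at 12 N, so both panels are closed up against the stop. I'll retreat and look.

Emit:
{"op": "play_rows", "data": {
  "translation": [
    [0.012, 0, 0],
    [0.03, 0, 0],
    [0.03, 0, -0.05],
    [0.06, 0, -0.1],
    [0.12, 0, -0.15],
    [0.12, 0.05, -0.15],
    [0.12, 0.1, -0.15],
    [0.12, 0.15, -0.15],
    [0.12, 0.15, -0.15]
  ],
  "rotation": [
    [0, 0, 0],
    [0, 0, 0],
    [0, 0, 0],
    [0, 0, 0],
    [0, 0, 0],
    [0, 0, 0],
    [0, 0, 0],
    [0, 0, 0],
    [0, 0, 0]
  ],
  "gripper": [0, 0, 0, 0, 0, 0, 0, 0, 0]
}}

```text
time_s: 11.92
eef_pos: [719.5, 148.5, 167.2]
ee_rot: [-0.0, 0.659, 0.752, -0.001]
force: [-0.7, -0.5, 0.1]
grip_width: 0.499
grip_force: 0.0
```

```bash
python3 - <<'E'
from h import *
go(-130,160,110,0)
c=cap('top')
p=c['pixels'][190:290,260:400][:,:,::-1]
p=cv2.resize(p,None,fx=5.5,fy=5.5,interpolation=cv2.INTER_CUBIC); p=cv2.convertScaleAbs(p,alpha=1.6)
cv2.imwrite('pics/crop3.png',p)
c=cap('scene'); p=c['pixels'][220:330,250:430][:,:,::-1]
cv2.imwrite('pics/s3.png',cv2.convertScaleAbs(cv2.resize(p,None,fx=4.4,fy=4.4,interpolation=cv2.INTER_CUBIC),alpha=1.5))
E
```

```text
t 11.93 board [ 99.7 329.1] z 167.2 F [-0.7 -0.4] 0.1 w 0.5
 target world [514.  -49.4 110. ] shift [-0.1691 -0.2297  0.0576] rot [-1.000e-03  2.000e-03  1.571e+00]
```

View pics/crop3.png

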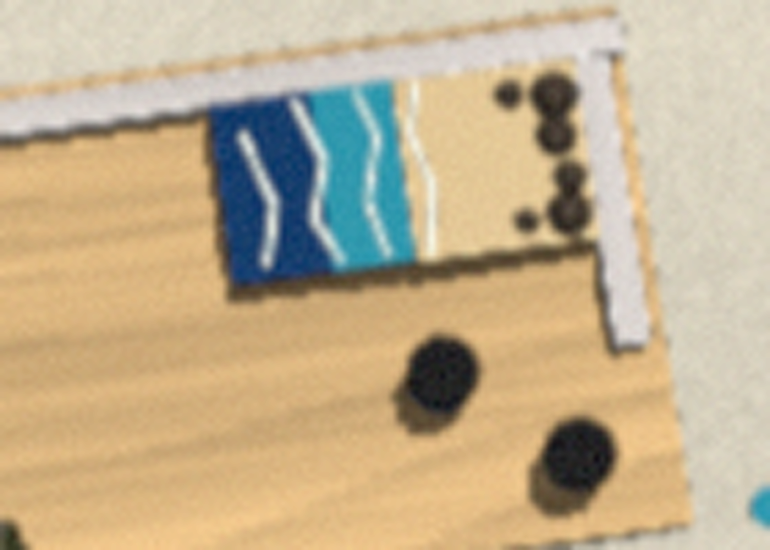

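View pics/s3.png

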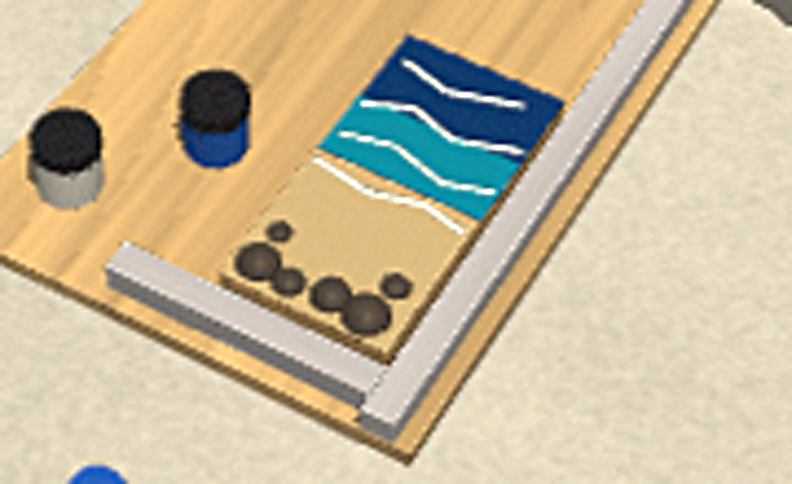

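Both views agree. Top crop: the sea/sand seam at (405,170) shows no gap, and the sea panel's upper edge lies on the fence from (210,105) to (395,80). The sand panel is in its corner and the pots haven't moved. One gentle seating nudge toward the fence will take up any residual drift.

Emit:
{"op": "play_rows", "data": {
  "translation": [
    [-0.169, -0.2297, 0],
    [-0.169, -0.2297, 0],
    [-0.169, -0.2297, 0],
    [-0.169, -0.2297, 0],
    [-0.169, -0.2297, 0],
    [-0.169, -0.2297, 0.03],
    [-0.169, -0.2297, 0.0576],
    [-0.169, -0.2297, 0.0576],
    [-0.169, -0.2297, 0.0576],
    [-0.169, -0.2297, 0.0576]
  ],
  "rotation": [
    [0, 0, 1.571],
    [0, 0, 1.571],
    [0, 0, 1.571],
    [0, 0, 1.571],
    [0, 0, 1.571],
    [0, 0, 1.571],
    [0, 0, 1.571],
    [0, 0, 1.571],
    [0, 0, 1.571],
    [0, 0, 1.571]
  ],
  "gripper": [0.2, 0.2, 0.2, 0.2, 0.2, 0.2, 0.2, 0.2, 0.2, 0.2]
}}

```text
time_s: 13.28
eef_pos: [511.4, -49.5, 113.5]
ee_rot: [0.0, 0.998, 0.066, 0.0]
force: [-0.2, 0.1, -0.1]
grip_width: 0.398
grip_force: 0.0
```

```bash
python3 - <<'E'
from h import *
go(-130,160,20,0)
E
```

```text
t 13.28 board [-132.6  160.2] z 113.5 F [-0.2  0.1] -0.1 w 0.4
 target world [514.  -49.4  20. ] shift [0.0025 0.0002 0.0936] rot [ 0.001 -0.001  0.001]
```

Emit:
{"op": "play_rows", "data": {
  "translation": [
    [0, 0, 0.05],
    [0, 0, 0.08],
    [0, 0, 0.09],
    [0, 0, 0.09],
    [0.005, 0, 0.09],
    [0.01, 0, 0.09],
    [0.014, 0, 0.09],
    [0.016, 0, 0.09],
    [0.016, 0, 0.09]
  ],
  "rotation": [
    [0, 0, 0],
    [0, 0, 0],
    [0, 0, 0],
    [0, 0, 0],
    [0, 0, 0],
    [0, 0, 0],
    [0, 0, 0],
    [0, 0, 0],
    [0, 0, 0]
  ],
  "gripper": [0.2, 0.2, 0.2, 0.2, 0.2, 0.2, 0.2, 0.2, 0.2]
}}

```text
time_s: 14.4
eef_pos: [528.4, -47.9, 22.7]
ee_rot: [-0.0, 0.998, 0.066, -0.0]
force: [-0.4, -0.4, -0.2]
grip_width: 0.399
grip_force: 0.0
```

```bash
python3 - <<'E'
from h import *
go(-110.5,160,20,0)
E
```

```text
t 14.4 board [-115.6  159.5] z 22.7 F [-0.4 -0.3] -0.2 w 0.4
 target world [533.3 -46.8  20. ] shift [ 0.0051 -0.0005  0.0027] rot [-0.  0. -0.]
```

Emit:
{"op": "play_rows", "data": {
  "translation": [
    [0.001, 0, 0],
    [0.002, 0, 0],
    [0.003, 0, 0],
    [0.004, 0, 0],
    [0.004, 0, 0]
  ],
  "rotation": [
    [0, 0, 0],
    [0, 0, 0],
    [0, 0, 0],
    [0, 0, 0],
    [0, 0, 0]
  ],
  "gripper": [0.2, 0.2, 0.2, 0.2, 0.2]
}}

```text
time_s: 15.02
eef_pos: [532.2, -47.4, 22.7]
ee_rot: [-0.0, 0.998, 0.066, -0.0]
force: [-0.9, 0.9, 0.8]
grip_width: 0.398
grip_force: 0.4
```

Emit:
{"op": "play_rows", "data": {
  "translation": [
    [0.001, 0, 0],
    [0.001, 0, 0]
  ],
  "rotation": [
    [0, 0, 0],
    [0, 0, 0]
  ],
  "gripper": [0.2, 0.2]
}}

```text
time_s: 15.28
eef_pos: [532.5, -47.3, 22.6]
ee_rot: [-0.0, 0.998, 0.066, -0.001]
force: [-4.9, -0.9, 2.9]
grip_width: 0.399
grip_force: 2.7
```

```bash
python3 - <<'E'
from h import *
go(-110.5,160,20,0)
E
```

```text
t 15.28 board [-111.3  159.6] z 22.6 F [-4.9 -0.2] 2.9 w 0.4
 target world [533.3 -46.8  20. ] shift [ 0.0008 -0.0004  0.0026] rot [-0.     0.002 -0.   ]
```

The tool stalled at x = -111.3, about the same spot as at the first fence contact (-111.5), so the panel is flush. One more 1 mm press, then I retreat.

Emit:
{"op": "play_rows", "data": {
  "translation": [
    [0.001, 0, 0],
    [0.001, 0, 0],
    [-0.008, 0, 0],
    [-0.02, 0, 0],
    [-0.02, 0, -0.05],
    [-0.02, 0, -0.1],
    [-0.08, 0, -0.15],
    [-0.14, 0, -0.15],
    [-0.14, 0, -0.15]
  ],
  "rotation": [
    [0, 0, 0],
    [0, 0, 0],
    [0, 0, 0],
    [0, 0, 0],
    [0, 0, 0],
    [0, 0, 0],
    [0, 0, 0],
    [0, 0, 0],
    [0, 0, 0]
  ],
  "gripper": [0.2, 0.2, 0.2, 0.2, 0.2, 0.2, 0.2, 0.2, 0.2]
}}

```text
time_s: 16.4
eef_pos: [391.8, -65.5, 173.1]
ee_rot: [0.0, 0.998, 0.065, 0.0]
force: [0.6, -0.2, 0.1]
grip_width: 0.406
grip_force: 0.0
```

```bash
python3 - <<'E'
from h import *
c=cap('scene'); p=c['pixels'][210:330,230:430][:,:,::-1]
cv2.imwrite('pics/s4.png',cv2.convertScaleAbs(cv2.resize(p,None,fx=4,fy=4,interpolation=cv2.INTER_CUBIC),alpha=1.5))
E
```

```text
(no output)
```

View pics/s4.png

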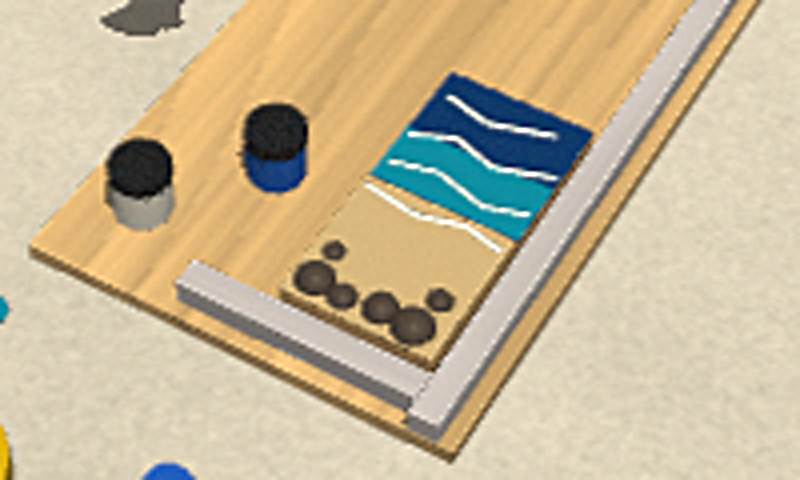

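The sea/sand seam, from (375,180) to (515,240), is closed. The sea panel is flush on the fence at (555,185), the sand panel is in its corner, and the pots stand where they were.

```bash
python3 -c "
from rig import ctrl
print(ctrl.finish_job())"
```

```text
the job is handed in; nothing more can be done
None
```

I pushed the sea panel flush and square against the fence and edge to edge with the sand panel, which is still in its corner; the pots look unmoved, and I handed the job in at about 16.5 s.

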